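Stand up the fallen cartridge and crack open the stuck drying jar

ROBOT

A 6-joint arm with a two-finger parallel gripper is mounted at the origin on the work surface; the furniture and walls round the work are solid. World frame = base frame: x ahead of the robot, y to its left, z up, the work surface at z = 0. Lengths are in m, angles in rad, forces in N, time in s.
With the tool pointing down it reaches from about 0.425 to 0.925 m from the base axis. Payload 12.5 kg.
Tool frame: the origin (TCP) lies at the very end of the fingers, on their centre line; the grasp point (between the pads) lies r.grip_point_offset behind it (r.grip_point_offset is the distance from the TCP to the grasp point, in m); z points along the fingers, y is the line along which they close (so a half turn about z gives the same grasp; the last joint's range is limited). The gripper opens to 85 mm and grips with 20 to 120 N. Pads are 22 mm wide; open, the fingers measure 114 mm over their backs; the gripper's body (76 mm by 85 mm) begins 54 mm behind the grasp point. The pads swing forward as they close: fully open they stand 13 mm farther back than shut.
Start: joints at [-1.345, 0.491, 1.559, -0, 1.092, -0.106], TCP at [0.204, -0.591, 0.231] pointing down, gripper open.
Joint ranges: [-3.1, 3.1], [-0.84, 2.19], [0.05, 2.79], [-1.13, 4.28], [0.06, 2.93], [-2.69, 2.69]. Speed limits (rad/s): [2.22, 2.22, 2.79, 3.14, 3.14, 3.14].

INTERFACE

Orientations are given as a rotation vector (axis times angle).
In Python, from rig import r gives the robot as it stands.
- The arm moves only by the tool play_rows, never from a script. Its argument "commands" is a list that holds one entry, the list of rows, each a list of 6 numbers: the shift along the tool's x, y, z in cm, then the turn, a rotation vector about the tool's x, y, z in rad. In form: [[[dx, dy, dz, rx, ry, rz], ...]]. A call has 1 to 5 rows; each row is the pose to reach, as a shift and turn from the pose commanded when the call began, along the tool's axes at that moment; what a row does not reach only later rows make up. A row lasts 1/10 s, in which the tool goes at most 50 mm and 8.59 degrees, less where a joint would pass 70% of its speed; a pose out of reach is approached as far as the arm can. A call with a gripper value outside its range is refused whole. "claw" is the opening, from 0 (shut) to 1 (fully open), set as the call begins (left out, the last holds). The fingers move at their own pace and stop on an object; "grip_force" is the grip in N (left out, the last holds). Time passes only in rows, so rows that repeat a pose let the fingers close. It gives the time, the measured TCP pose, the force, the opening and the grip force at its end, in the units of the state.
- r.observe(): the state, without advancing time (a new reading comes with each control period).
- r.get_image(name): name is "side" or "top" or "wrist"; returns (picture, depth): 420x560x3 uint8, blue, green, red; 420x560 float32, m along the optical axis (not along the pixel's ray), 0 where there is no reading.
- r.get_calibration(name): a dict with "fx", "fy", "cx", "cy" (pixels), "dist_coeffs" ([k1, k2, p1, p2, k3] as OpenCV has them; the pictures are not rectified), "R" (3x3) and "t" (3): a world point X has camera coordinates R X + t. Camera axes: x right, y down, z forward; pixel columns grow to the right and rows downward; lengths in m; the calibration is good to about 2 mm. A picture is of the moment at which its call begins: read the wrist's pose just before it. get_calibration takes no time and is no camera call; for the wrist camera it gives the pose at the moment of the call.
- r.hand_in(): hands the job in; it is judged then, once.
The state is a dict: "t": time; "qpos": joint angles; "joint_velocities": joint speeds; "effort": joint torques, N m; "ee_pos": TCP position; "tool_rot": TCP orientation; "force": force on the tool from outside, world axes, zero at the start; "ft_torque": the same for the moment, N m; "opening": finger opening in m; "finger_force": force on a finger pad.
Only numpy, scipy, OpenCV 4.12 (cv2) and the standard library are available. Lean on these libraries where they do the work, as an engineer would, in place of code of your own. Each camera call takes 0.05 s, during which the arm holds its last target. There are 200 camera calls.

TASK

Get the drying jar ready for its next cartridge: stand the toppled cream filter cartridge upright (open wide rim up) on the round black pad and let go of it, then take the clear drying jar's lid by its black knob, pull it free of its sticking seal and lift it level, straight above the jar, only until it is ajar by about two fingers' width, without letting it fly up past a hand's width. Finish still holding the lid there, touching nothing else, with the cartridge standing on the pad and the blue bottles, the tin and the other cartridge where they were.

Things in the scene. Friction and masses are not known exactly. Their poses are not given: they have to be found in the camera images.
- cartridge_mid (a point): Centre of the toppled cream filter cartridge: a round cup, black O-ring near its open rim, 45 mm over the ring, 41 mm over the body, 72 mm long, 45 g; starts lying on its side, at the left. The z axis runs along it from closed foot to open rim (level at the start, straight up when it stands properly); foot and rim lie 36 mm from this point
- pad_centre (a point): Centre of the top face of the round black rubber pad, 100 mm in diameter, 4 mm thick, fixed to the table beyond the toppled cartridge
- jar: Round clear drying jar with a grey collar and rubber seal round its mouth, 210 mm in diameter, 115 mm high without its lid, fixed to the table. Origin at the centre of its underside, z axis up
- knob_mid (a point): Centre of the round black knob on top of the jar's loose, clear round lid (lid 217 mm in diameter, 10 mm thick, about 0.45 kg). Knob 40 mm high, 30 mm in diameter at its foot, 38 mm at its top, about 34 mm at this point; this point lies 20 mm above the lid's top face and 30 mm above its underside; z axis up. Lid shut: it is 145 mm above the table. About 18 N straight up frees the lid; after 10 mm only its weight is left
- bottle_1: Blue bottle, 63 mm in diameter, 175 mm tall, standing loose right of the drying jar; origin at the centre of its underside; leave it alone
- cartridge_7: Another cream cartridge, 45 mm in diameter, 72 mm tall, standing loose at the back of the table; origin at the centre of its underside; leave it alone
- oring_tin: Open round tin of O-rings, 68 mm in diameter, 22 mm high, loose on the table near the robot; origin at the centre of its underside; leave it alone
Not all that is in view belongs to the job. Of the things that look like the part that bears pad_centre, the smallest one is meant.

How it is judged:
On the way, in this order (a step that is already met when the one before it is completed fails the run):
1. the cartridge stands upright on the pad, let go (horizontal distance between cartridge_mid and pad_centre below 0.035 m and z of cartridge_mid in the frame of pad_centre between 0.033 and 0.04 m and angle between cartridge_mid's own z axis and vertical below 0.12 rad and contact force between the fingers and cartridge below 0.05 N), for 0.3 s.
2. the lid has been pulled free of its seal (z of knob_mid in the frame of jar above 0.157 m), for 0.1 s.
At the end, for the whole second after the job is handed in: The fingers alone hold the lid level (within 10 degrees) over the jar (within 30 mm of its axis), 12 to 52 mm above the rim, touching nothing else; the cartridge stands upright (within 0.12 rad, rim up) on the pad, its axis within 35 mm of the pad's centre, not leaning on anything (z of knob_mid in the frame of jar between 0.157 and 0.197 m and horizontal distance between knob_mid and jar below 0.03 m and angle between knob_mid's own z axis and vertical below 0.17 rad and contact force between the fingers and lid above 1 N and contact force between lid and jar below 0.1 N and contact force between lid and cartridge below 0.05 N and contact force between cartridge and jar below 0.05 N and horizontal distance between cartridge_mid and pad_centre below 0.035 m and z of cartridge_mid in the frame of pad_centre between 0.033 and 0.04 m and angle between cartridge_mid's own z axis and vertical below 0.12 rad); the arm keeps its last pose, push and grip.
It fails at once if the lid flies up past a hand's width (100 mm above the rim) (z of knob_mid in the frame of jar above 0.245 m).
It fails at once if the bottle, the tin or the other cartridge is moved more than 30 mm or knocked over (distance of any of bottle_1, oring_tin, cartridge_7 from where it was at the start of the episode above 0.03 m or angle between any of bottle_1, cartridge_7's own z axis and vertical above 0.5 rad).
It also fails if it takes over 64 s, if anything falls off the work surface, if the arm or the gripper's body presses on something with over 40 N, if the wrist force passes 120 N, or if a joint passes its speed limit or range.

## Working session

There is one attempt and no reset: what is moved stays moved. The work goes in short steps, Python scripts to look and compute and a tool call to move; the robot and the scene stay as the last step left them, time stands still between calls to the robot, and variables do not carry over. Pictures are saved under pics/ and viewed, at most 10 in all, crops included, and the job is handed in when it is done.

Besides the shell and the picture viewer there is one more tool, called after "Emit:" as name(argument=value, ...) on one line, values as JSON. play_rows: Moves the arm, as the interface text tells. Its arguments: {"type":"object","properties":{"commands":{"type":"array"},"claw":{"type":"number"},"grip_force":{"type":"number"}},"required":["commands"]}

```bash
mkdir -p pics; ls; cat > h.py <<'E'
import numpy as np, cv2
from rig import r
from scipy.spatial.transform import Rotation as Ro
def K(c): return np.array([[c['fx'],0,c['cx']],[0,c['fy'],c['cy']],[0,0,1.]])
def ray(c,px):
    u=cv2.undistortPoints(np.array(px,float).reshape(-1,1,2),K(c),np.array(c['dist_coeffs'])).reshape(-1,2)
    d=np.c_[u,np.ones(len(u))]@np.array(c['R']); o=-np.array(c['R']).T@np.array(c['t']); return o,d
def onz(c,px,z):
    o,d=ray(c,px); return o+d*((z-o[2])/d[:,2])[:,None]
def cloud(c,dep):
    v,u=np.mgrid[:420,:560]; o,d=ray(c,np.c_[u.ravel(),v.ravel()])
    return (o+d*dep.ravel()[:,None]).reshape(420,560,3)
E
python3 - <<'E'
from h import *
ims=[]
s=r.observe(); print({k:np.round(v,3) for k,v in s.items()}, r.grip_point_offset)
for n in("top","side"):
    im,d=r.get_image(n); np.savez(f'{n}0.npz',im=im,d=d); cv2.imwrite(f'pics/{n}0.png',cv2.resize(im,(800,600)))
    c=r.get_calibration(n);print(n,c)
E
```

```text
pics
{'t': np.float64(0.0), 'qpos': array([-1.345,  0.492,  1.559,  0.   ,  1.092, -0.106]), 'joint_velocities': array([ 0.   , -0.   , -0.001, -0.   , -0.003,  0.001]), 'effort': array([-0.0000e+00, -6.1845e+01, -2.6159e+01, -0.0000e+00,  4.0000e-03,
        0.0000e+00]), 'ee_pos': array([ 0.204, -0.591,  0.231]), 'tool_rot': array([-3.097, -0.519,  0.   ]), 'force': array([-0.138,  0.03 ,  0.582]), 'ft_torque': array([-0.01 ,  0.02 ,  0.019]), 'finger_force': np.float64(0.0), 'opening': np.float64(0.086)} 0.0187
top {'fx': 420.0537682235896, 'fy': 420.0537682235896, 'cx': 275.8709344292351, 'cy': 209.14701047668956, 'dist_coeffs': array([-0.08914317,  0.        ,  0.        ,  0.        ,  0.        ]), 'R': array([[ 0.0158323 , -0.99983567, -0.00882988],
       [-0.99773426, -0.01522027, -0.06553396],
       [ 0.06538879,  0.00984743, -0.99781127]]), 't': array([-0.02898844,  0.59485317,  1.21995443])}
side {'fx': 523.4594902346465, 'fy': 523.4594902346465, 'cx': 276.49805492925617, 'cy': 205.96865196051468, 'dist_coeffs': array([-0.16357568,  0.        ,  0.        ,  0.        ,  0.        ]), 'R': array([[-0.98290968, -0.18350578,  0.01463534],
       [-0.11350971,  0.54155824, -0.83296472],
       [ 0.14492795, -0.82039033, -0.55313252]]), 't': array([0.58172937, 0.1749711 , 1.3748956 ])}
```

View pics/top0.png

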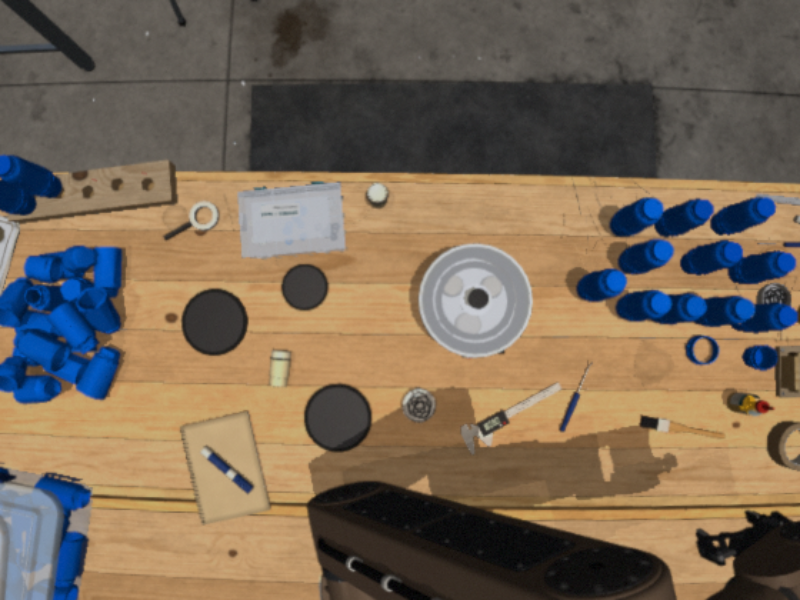

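View pics/side0.png

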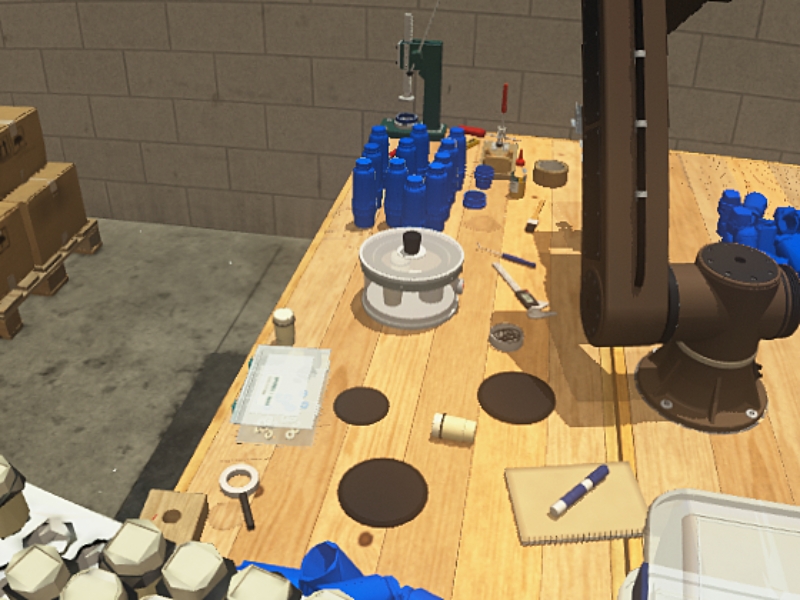

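The top picture (800x600) shows three black discs: (215,322) about 66 px wide, (338,417) about 67 px, and (305,287) about 46 px. The pad meant is the smallest, at (305,287). The toppled cartridge is at (280,368) with its dark ring at the upper (+x) end, the jar knob at (478,298), the tin at (418,405) and the other cartridge at (377,194). The side picture confirms this: ring end at (437,428), farther from the robot.

```bash
python3 - <<'E'
from h import *
z=np.load('top0.npz'); im,d=z['im'],z['d']; c=r.get_calibration('top'); P=cloud(c,d)
s=0.7
g=im.max(2)
for (u,v) in [(215,322),(305,287),(338,417)]:
    m=((g<60)).astype(np.uint8); n,l,st,ce=cv2.connectedComponentsWithStats(m)
    k=l[int(v*s),int(u*s)]; pts=np.argwhere(l==k)[:,::-1]
    cn=max(cv2.findContours((l==k).astype(np.uint8),0,1)[0],key=len).reshape(-1,2)
    W=onz(c,cn,.004); (x,y),rad=cv2.minEnclosingCircle(W[:,:2].astype(np.float32)); print('disc',x,y,2*rad,P[int(v*s),int(u*s)])
# cartridge: height map
def blob(name,u,v,zmin,zmax,rad):
    q=P[int(v*s),int(u*s)]; m=(np.hypot(P[...,0]-q[0],P[...,1]-q[1])<rad)&(P[...,2]>zmin)&(P[...,2]<zmax)
    X=P[m]; rr=cv2.minAreaRect(X[:,:2].astype(np.float32)); print(name,len(X),X.mean(0),X[:,2].max(),rr); return X
X=blob('cart',280,368,.02,.06,.07)
hi=X[X[:,2]>np.quantile(X[:,2],.5)];u_,s_,vt=np.linalg.svd((hi-hi.mean(0))[:,:2]);print('ridge',hi.mean(0),vt[0])
blob('knob',478,298,.15,.18,.03); blob('knobtop',478,298,.155,.18,.03)
blob('cart7',377,194,.05,.09,.06); blob('tin',418,405,.01,.04,.06); blob('jar',478,298,.09,.13,.15)
cv2.imwrite('pics/crop1.png',cv2.resize(im[150:330,110:350],(800,600),interpolation=cv2.INTER_CUBIC))
E
```

```text
disc 0.5426900386810303 0.35985681414604187 0.1385219544172287 [0.54255633 0.35820623 0.00596662]
disc 0.616199791431427 -0.05826139450073242 2.2511825561523438 [0.62083882 0.16948065 0.00439506]
disc 0.616199791431427 -0.05826139450073242 2.2511825561523438 [0.35250484 0.09381483 0.01314088]
cart 323 [0.44971355 0.21192801 0.03595649] 0.04562816060300556 ((0.4495466947555542, 0.21441343426704407), (0.040672238916158676, 0.07123035937547684), 83.7506332397461)
ridge [0.4523073  0.21382102 0.03986125] [-0.99927379  0.03810369]<stdin>:13: RuntimeWarning: Mean of empty slice.
  ret = um.true_divide(
Traceback (most recent call last):
ValueError: zero-size array to reduction operation maximum which has no identity
```

```bash
python3 - <<'E'
from h import *
z=np.load('top0.npz'); im,d=z['im'],z['d']; c=r.get_calibration('top'); P=cloud(c,d)
s=0.7; g=im.max(2)
def disc(name,u,v,zz,th,hw):
    u,v=int(u*s),int(v*s); m=np.zeros_like(g); m[v-hw:v+hw,u-hw:u+hw]=(g<th)[v-hw:v+hw,u-hw:u+hw]
    cn=max(cv2.findContours(m,0,1)[0],key=len)
    W=onz(c,cn.reshape(-1,2),zz)[:,:2].astype(np.float32); (x,y),(a,b),_=cv2.fitEllipse(W); print(name,x,y,a,b)
disc('padA',215,322,.004,75,27); disc('padB',305,287,.004,75,22); disc('padC',338,417,.004,75,27)
disc('knob',478,298,.165,80,11)
hsv=cv2.cvtColor(im,cv2.COLOR_BGR2HSV); print('cart hsv',hsv[262,196],hsv[247,197],hsv[262,185])
u,v=196,257
print('d-z cart', P[250:268:3,196,2], 'knob z',P[208,333:338,2])
for nm,uu,vv in (('cart7',377,191),('tin',418,405),('jarrim',428,298)): print(nm,P[int(vv*s),int(uu*s)])
# jar lid circle
gm=(hsv[...,1]<60)&(hsv[...,2]>90); m=np.zeros_like(g); m[165:255,285:380]=gm[165:255,285:380]
cn=max(cv2.findContours(m,0,1)[0],key=len); W=onz(c,cn.reshape(-1,2),.12)[:,:2].astype(np.float32);print('lid',cv2.fitEllipse(W))
h=P[...,2]; m=np.zeros_like(g); w=np.s_[235:280,178:214]; m[w]=(h[w]>.012); np.save('x.npy',m)
X=P[m>0]; print(len(X),cv2.minAreaRect(X[:,:2].astype(np.float32)))
crop=im[150:330,110:350]
cv2.imwrite('pics/crop1.png',cv2.resize(crop,(800,600),interpolation=cv2.INTER_CUBIC))
E
```

```text
padA 0.5424880981445312 0.3596884608268738 0.13513489067554474 0.13638818264007568
padB 0.6197379231452942 0.16991528868675232 0.09240076690912247 0.09330874681472778
padC 0.3480788469314575 0.09447810798883438 0.13608920574188232 0.1375243067741394
knob 0.5893458724021912 -0.1730269491672516 0.03100743144750595 0.03334056958556175
cart hsv [ 30  65 201] [ 31  33 201] [ 16 125 192]
d-z cart [0.04094875 1.2560114  0.03909461 0.03805056 0.04009342 0.04218723] knob z [0.16713199 1.2560114  0.16694472 0.16678844 0.16325229]
cart7 [0.81025257 0.02015336 0.07136286]
tin [ 0.37694506 -0.07106999 -0.00458805]
jarrim [ 0.59254962 -0.08325915  0.12231414]
lid ((0.5898412466049194, -0.17411617934703827), (0.21495462954044342, 0.21511854231357574), 141.27883911132812)
328 ((0.461834579706192, 0.10142450034618378), (0.07508139312267303, 0.27654334902763367), 6.244688987731934)
```

View pics/crop1.png

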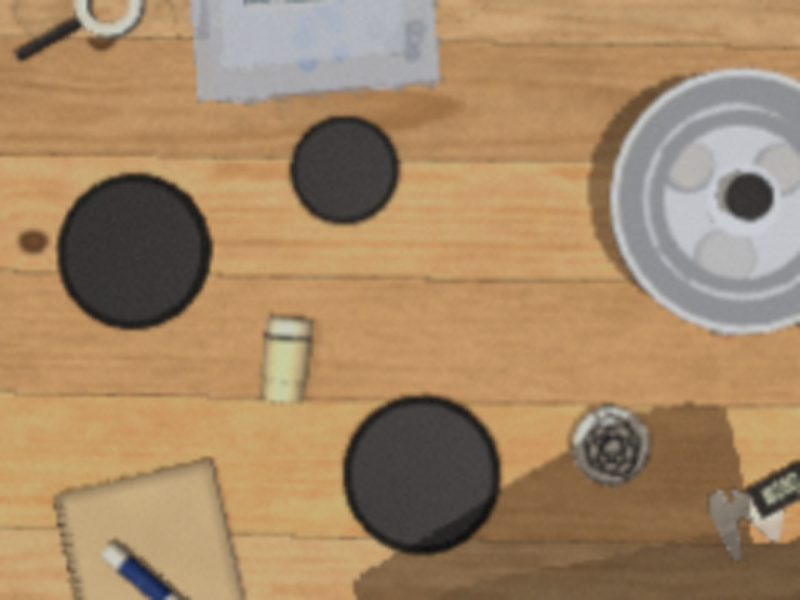

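The crop confirms the smallest disc (345,170 in the crop, measured at (0.620, 0.170)) and the cartridge with its ring toward the top (+x). Planning the approach next.

```bash
cat >> h.py <<'E'
def Rt(az,tilt,rim):
    """tool rotation: z axis tilted `tilt` from straight down toward azimuth az; y = horizontal closing line perp. to az"""
    a=np.array([np.cos(az),np.sin(az),0]); zt=np.sin(tilt)*a+np.array([0,0,-np.cos(tilt)])
    y=np.cross([0,0,1],a)*rim; return np.c_[np.cross(y,zt),y,zt]
def pose():
    s=r.observe(); return np.array(s['ee_pos']),Ro.from_rotvec(s['tool_rot']).as_matrix(),s
def rel(p,R,p1,R1):
    return np.round(np.r_[R.T@(p1-p)*100,Ro.from_matrix(R.T@R1).as_rotvec()],2)
E
python3 - <<'E'
from h import *
c=r.get_calibration('top')
cp=np.array([(271,316),(312,320),(303,402),(263,402),(291,318),(283,402)])/3.3333+[110,150]
W=onz(c,cp,.02); print(W)
mid=(W[4]+W[5])/2; ax=W[4]-W[5]; az=np.arctan2(ax[1],ax[0]); print(mid,np.linalg.norm(ax),az)
p,R,s=pose(); print(R)
for rim in(1,-1):
    print(rim,Ro.from_matrix(R.T@Rt(az,0,rim)).as_rotvec())
E
```

```text
[[0.48597744 0.22808526 0.02      ]
 [0.4831393  0.19144707 0.02      ]
 [0.41082206 0.19774239 0.02      ]
 [0.41005227 0.2333302  0.02      ]
 [0.48455117 0.21019454 0.02      ]
 [0.41044092 0.21552067 0.02      ]]
[0.44749604 0.21285761 0.02      ] 0.07430138637002086 -0.07174427405884282
[[ 9.45470007e-01  3.25709115e-01 -1.96118839e-04]
 [ 3.25709151e-01 -9.45469542e-01  9.45102266e-04]
 [ 1.22404033e-04 -9.57443546e-04 -9.99999534e-01]]
1 [-1.00525277e-04 -1.34505723e-03 -2.73808635e+00]
-1 [-9.69113007e-04  7.24284079e-05  4.03505986e-01]
```

```bash
python3 - <<'E'
from h import *
p,R,s=pose(); t0=np.arctan2(p[1],p[0]); r0=np.hypot(*p[:2]); T=np.arctan2(.2135,.448); rT=np.hypot(.2135,.448)
zs=[.25,.26,.25,.23,.21]
for i in range(1,6):
    f=i/5; t=t0+(T-t0)*f; rr=r0+(rT-r0)*f
    p1=np.array([rr*np.cos(t),rr*np.sin(t),zs[i-1]]); R1=Ro.from_matrix(R0:=R if i==1 else R).as_matrix()@Ro.from_rotvec([0,0,-2.738/5]).as_matrix()
    print(rel(p,R,p1,R1).tolist()); p,R=p1,R1
E
```

```text
[19.79, -5.94, -1.91, -0.0, -0.0, -0.55]
[19.74, -1.7, -0.99, 0.0, 0.0, -0.55]
[18.82, 2.25, 1.02, -0.0, -0.0, -0.55]
[17.16, 5.76, 2.02, -0.0, 0.0, -0.55]
[14.9, 8.68, 2.02, -0.0, 0.0, -0.55]
```

Emit:
play_rows(commands=[[[19.8,-5.9,-1.9,0,0,-0.55],[19.8,-5.9,-1.9,0,0,-0.55],[19.8,-5.9,-1.9,0,0,-0.55],[19.8,-5.9,-1.9,0,0,-0.55],[19.8,-5.9,-1.9,0,0,-0.55]]], claw=1, grip_force=30)

```text
t: 0.6
ee_pos: [0.375, -0.4677, 0.2507]
tool_rot: [2.836, 1.351, 0.001]
force: [0.0, 0.5, -0.1]
opening: 0.0854
finger_force: 0.0
```

Emit:
play_rows(commands=[[[19.7,-1.7,-1.0,0,0,-0.55],[19.7,-1.7,-1.0,0,0,-0.55],[19.7,-1.7,-1.0,0,0,-0.55],[19.7,-1.7,-1.0,0,0,-0.55],[19.7,-1.7,-1.0,0,0,-0.55]]])

```text
t: 1.1
ee_pos: [0.4858, -0.304, 0.2605]
tool_rot: [-2.363, -2.07, -0.001]
force: [-0.1, -1.4, -0.5]
opening: 0.0852
finger_force: 0.0
```

Emit:
play_rows(commands=[[[18.8,2.2,1.0,0,0,-0.55],[18.8,2.2,1.0,0,0,-0.55],[18.8,2.2,1.0,0,0,-0.55],[18.8,2.2,1.0,0,0,-0.55],[18.8,2.2,1.0,0,0,-0.55]]])

```text
t: 1.6
ee_pos: [0.5318, -0.1216, 0.2499]
tool_rot: [-1.714, -2.632, -0.0]
force: [0.3, -1.2, -0.0]
opening: 0.0855
finger_force: 0.0
```

Emit:
play_rows(commands=[[[17.2,5.8,2.0,0,0,-0.55],[17.2,5.8,2.0,0,0,-0.55],[17.2,5.8,2.0,0,0,-0.55],[17.2,5.8,2.0,0,0,-0.55],[17.2,5.8,2.0,0,0,-0.55]]])

```text
t: 2.1
ee_pos: [0.5154, 0.058, 0.2298]
tool_rot: [-0.937, -2.997, 0.0]
force: [-0.3, 0.1, -0.6]
opening: 0.0852
finger_force: 0.0
```

Emit:
play_rows(commands=[[[14.9,8.7,2.0,0,0,-0.55],[14.9,8.7,2.0,0,0,-0.55],[14.9,8.7,2.0,0,0,-0.55],[14.9,8.7,2.0,0,0,-0.55],[14.9,8.7,2.0,0,0,-0.55]]])

```text
t: 2.6
ee_pos: [0.4431, 0.2135, 0.2099]
tool_rot: [-0.09, -3.14, 0.001]
force: [-0.4, -0.2, -0.2]
opening: 0.0853
finger_force: 0.0
```

```bash
python3 - <<'E'
from h import *
p,R,s=pose(); print(s['t'],p,R,s['qpos'])
c=r.get_calibration('wrist'); im,d=r.get_image('wrist'); np.savez('w1.npz',im=im,d=d,R=c['R'],t=c['t']); print(c)
cv2.imwrite('pics/w1.png',im)
E
```

```text
2.6 [0.44312402 0.21349108 0.20994182] [[-9.98344651e-01  5.75111939e-02 -6.49076983e-04]
 [ 5.75114562e-02  9.98344769e-01 -3.92893975e-04]
 [ 6.25406809e-04 -4.29572960e-04 -9.99999712e-01]] [ 3.14678933e-01  3.29799509e-01  1.90332731e+00 -2.18886293e-04
  9.09204659e-01 -1.19843977e+00]
{'fx': 357.7545106035809, 'fy': 357.7545106035809, 'cx': 278.23175588448356, 'cy': 207.67259297363736, 'dist_coeffs': array([-0.08017756,  0.        ,  0.        ,  0.        ,  0.        ]), 'R': array([[ 5.72053080e-02,  9.98361971e-01, -9.62870354e-04],
       [ 9.57893966e-01, -5.46146658e-02,  2.81880095e-01],
       [ 2.81365780e-01, -1.70473654e-02, -9.59449157e-01]]), 't': array([-0.23772076, -0.44319651,  0.2362888 ])}
```

View pics/w1.png

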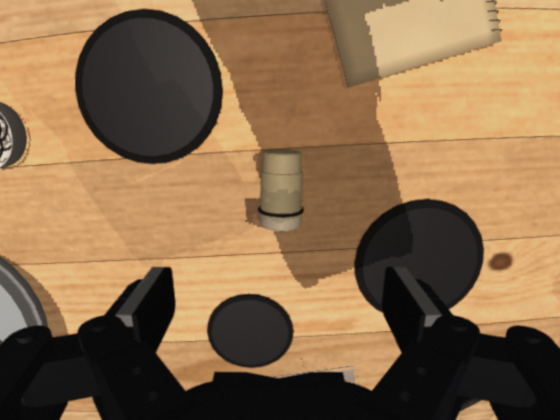

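The wrist view shows the cartridge foot at (282,151), ring at (281,211), rim at (281,229); the small pad is at (250,330).

```bash
python3 - <<'E'
from h import *
c=r.get_calibration('wrist'); z=np.load('w1.npz'); c['R']=z['R'];c['t']=z['t']; im=z['im']
# cream mask inside window for edges
hsv=cv2.cvtColor(im,cv2.COLOR_BGR2HSV)
for v in(165,180,195): print(v,[tuple(map(int,hsv[v,u])) for u in(250,256,259,262,265,280,298,301,304,308)])
W=onz(c,[(282,151),(281,229),(261,180),(302,180),(281,211)],.021); print(W)
g=im.max(2); m=np.zeros_like(g); m[285:375,200:300]=g[285:375,200:300]<70
cn=max(cv2.findContours(m,0,1)[0],key=len); print('pad',cv2.fitEllipse(onz(c,cn.reshape(-1,2),.004)[:,:2].astype(np.float32)))
P=cloud(c,z['d']); m=np.zeros_like(g,bool); m[145:235,250:312]=(P[145:235,250:312,2]>.015)
X=P[m]; print(len(X),X[:,2].max(),cv2.minAreaRect(X[:,:2].astype(np.float32)))
h=X[X[:,2]>.037]; print(np.median(h,0)); u,s,vt=np.linalg.svd(h[:,:2]-h[:,:2].mean(0),full_matrices=False); print(vt[0],np.polyfit(h[:,0],h[:,1],1))
E
```

```text
165 [(15, 126, 208), (15, 133, 142), (14, 134, 110), (17, 106, 96), (20, 93, 121), (20, 87, 172), (20, 91, 123), (16, 110, 114), (14, 136, 129), (14, 136, 126)]
180 [(15, 127, 213), (15, 130, 198), (15, 129, 184), (19, 92, 111), (19, 90, 130), (20, 86, 171), (20, 92, 128), (19, 99, 108), (15, 138, 126), (14, 138, 124)]
195 [(15, 123, 207), (15, 124, 208), (15, 125, 184), (19, 93, 107), (19, 92, 122), (19, 91, 143), (19, 94, 111), (17, 105, 109), (15, 131, 130), (14, 132, 133)]
[[0.41439702 0.2178648  0.021     ]
 [0.49044845 0.21274618 0.021     ]
 [0.44050015 0.19663423 0.021     ]
 [0.44269695 0.23518913 0.021     ]
 [0.47203886 0.21375999 0.021     ]]
pad ((0.61915123462677, 0.17003610730171204), (0.0954667404294014, 0.09672112762928009), 73.92542266845703)
3268 0.3514064667971686 ((0.4288194179534912, 0.21600662171840668), (0.04361709579825401, 0.11426686495542526), 86.5280990600586)
[0.45535825 0.215236   0.0384399 ]
[ 0.99800405 -0.06314994] [-0.05974595  0.24183371]
```

```bash
python3 - <<'E'
from h import *
p,R,s=pose(); R1=Rt(-.065,-.7,1); g=np.array([.453,.2152,.022]); zt=R1[:,2]
tcp=g+zt*r.grip_point_offset; pre=tcp-.08*zt
print(pre,tcp,rel(p,R,pre,R1).tolist(), rel(pre,R1,tcp,R1).tolist())
E
```

```text
[0.49240715 0.21263492 0.06888483] [0.44097857 0.2159825  0.00769745] [-4.84, 0.32, 14.13, -0.0, 0.7, 0.0] [-0.0, -0.0, 8.0, 0.0, 0.0, 0.0]
```

Emit:
play_rows(commands=[[[-4.8,0.3,14.1,0,0.7,0],[-4.8,0.3,14.1,0,0.7,0],[-4.8,0.3,14.1,0,0.7,0],[-4.8,0.3,14.1,0,0.7,0],[-4.8,0.3,14.1,0,0.7,0]]])

```text
t: 3.15
ee_pos: [0.4933, 0.2102, 0.067]
tool_rot: [-0.081, -2.432, -0.027]
force: [-0.3, 0.8, 1.0]
opening: 0.0854
finger_force: 0.0
```

```bash
python3 - <<'E'
from h import *
p,R,s=pose(); R1=Rt(-.065,-.7,1); g=np.array([.453,.2152,.022]); zt=R1[:,2]
print(p,R,s['qpos'],rel(p,R,g+zt*r.grip_point_offset,R1))
c=r.get_calibration('wrist'); im,d=r.get_image('wrist'); cv2.imwrite('pics/w2.png',im)
E
```

```text
[0.49334378 0.21022631 0.06698882] [[-0.75758515  0.0659846  -0.64939262]
 [ 0.0513168   0.99781889  0.04152162]
 [ 0.65071601 -0.00186859 -0.75931889]] [ 0.19826987  0.83648728  1.55121348  0.17074789  1.44710527 -1.38822345] [ 0.14  0.24  7.93 -0.   -0.01 -0.  ]
```

View pics/w2.png

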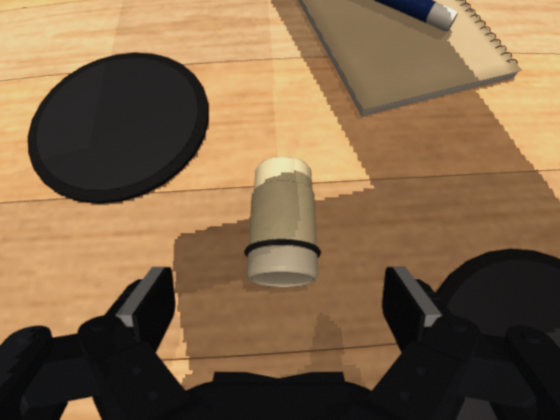

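The cartridge sits centred between the fingers, foot at (284,160), ring at (283,248). Approach, close, and lift.

Emit:
play_rows(commands=[[[0.1,0.2,4.5,0,0,0],[0.1,0.2,7.9,0,0,0],[0.1,0.2,7.9,0,0,0]]])

```text
t: 3.5
ee_pos: [0.4378, 0.2163, 0.0076]
tool_rot: [-0.078, -2.437, -0.025]
force: [0.5, 0.0, -0.3]
opening: 0.0853
finger_force: 0.0
```

Emit:
play_rows(commands=[[[0,0,0,0,0,0],[0,0,0,0,0,0],[0,0,0,0,0,0],[0,0,0,0,0,0],[0,0,0,0,0,0]]], claw=0, grip_force=30)

```text
t: 4.0
ee_pos: [0.4414, 0.2179, 0.0103]
tool_rot: [-0.073, -2.443, -0.027]
force: [4.4, -2.1, 7.4]
opening: 0.0401
finger_force: 29.9
```

Emit:
play_rows(commands=[[[0,0,0,0,0,0],[0,0,0,0,0,0],[0,0,0,0,0,0],[0,0,0,0,0,0],[0,0,0,0,0,0]]])

```text
t: 4.5
ee_pos: [0.4414, 0.2179, 0.0103]
tool_rot: [-0.073, -2.443, -0.027]
force: [3.9, -2.0, 6.9]
opening: 0.0398
finger_force: 29.9
```

```bash
cat >> h.py <<'E'
PAD=np.array([.6193,.170,.004])
E
python3 - <<'E'
from h import *
p,R,s=pose(); print(s['qpos'])
a=np.array([np.cos(-.065),np.sin(-.065),0]); mid=np.array([.451,.2155,.0205])
at=R.T@a; mt=R.T@(mid-p); print(at,mt); np.savez('grip.npz',at=at,mt=mt)
seq=[(-.065,0,[.46,.2,.2]),(-.6,.2,[.5,.19,.2]),(-1.1,.4,[.58,.18,.2]),(-1.5,.6,[.62,.17,.18])]
for az,ti,m in seq:
    R1=Rt(az,ti,1); p1=np.array(m)-R1@mt; print(p1,rel(p,R,p1,R1).tolist()); p,R=p1,R1
E
```

```text
[ 0.22797864  0.87172087  1.69506907  0.19314109  1.25729298 -1.40801929]
[-0.76637762 -0.00507117 -0.64237032] [-0.000905   -0.00182257 -0.01400926]
[0.4592153  0.2018775  0.18599074] [9.85, -1.49, -14.66, -0.0, -0.7, 0.0]
[0.50259414 0.19043352 0.1860902 ] [-4.4, -0.86, -0.01, 0.05, -0.2, 0.53]
[0.58372076 0.17670763 0.18674419] [-7.33, 3.45, 1.42, 0.15, -0.2, 0.48]
[0.62232471 0.16298357 0.16792666] [-2.01, 2.82, 2.89, 0.19, -0.2, 0.35]
```

Emit:
play_rows(commands=[[[2.5,-0.4,-3.7,0,-0.05,0],[6,-1,-8,0,-0.2,0],[9.8,-1.5,-14.7,0,-0.7,0],[9.8,-1.5,-14.7,0,-0.7,0],[9.8,-1.5,-14.7,0,-0.7,0]]])

```text
t: 5.0
ee_pos: [0.4617, 0.2022, 0.1902]
tool_rot: [-0.094, -3.105, -0.007]
force: [1.3, 0.9, -1.1]
opening: 0.0399
finger_force: 30.5
```

Emit:
play_rows(commands=[[[0,0,0,0,-0.0,0],[0,0,0,0,0,0]]])

```text
t: 5.2
ee_pos: [0.4588, 0.202, 0.1856]
tool_rot: [-0.092, -3.088, -0.002]
force: [1.2, -0.9, -0.7]
opening: 0.04
finger_force: 30.6
```

```bash
python3 - <<'E'
from h import *
p,R,s=pose(); g=np.load('grip.npz'); at,mt=g['at'],g['mt']
print(s['t'],s['qpos'],p,R[:,2],s['opening'],s['finger_force'])
seq=[(-.065,0,[.46,.2,.2]),(-.6,.2,[.5,.19,.2]),(-1.1,.4,[.58,.18,.2]),(-1.5,.6,[.62,.17,.18])][1:]
for az,ti,m in seq:
    R1=Rt(az,ti,1); p1=np.array(m)-R1@mt; print(p1,rel(p,R,p1,R1).tolist()); p,R=p1,R1
E
```

```text
5.2 [ 0.2742613   0.39061711  1.88407646  0.02142531  0.91600181 -1.25061303] [0.45878176 0.20204234 0.18558907] [-0.05173736  0.00309606 -0.99865593] 0.03996035542093409 30.565227270126343
[0.50259414 0.19043352 0.1860902 ] [-4.43, -0.9, -0.28, 0.04, -0.25, 0.54]
[0.58372076 0.17670763 0.18674419] [-7.33, 3.45, 1.42, 0.15, -0.2, 0.48]
[0.62232471 0.16298357 0.16792666] [-2.01, 2.82, 2.89, 0.19, -0.2, 0.35]
```

Emit:
play_rows(commands=[[[-4.4,-0.9,-0.3,0.04,-0.25,0.54],[-4.4,-0.9,-0.3,0.04,-0.25,0.54],[-4.4,-0.9,-0.3,0.04,-0.25,0.54],[-4.4,-0.9,-0.3,0.04,-0.25,0.54],[-4.4,-0.9,-0.3,0.04,-0.25,0.54]]])

```text
t: 5.7
ee_pos: [0.5024, 0.1904, 0.1844]
tool_rot: [0.875, 2.813, -0.091]
force: [-0.4, 0.0, -0.8]
opening: 0.0399
finger_force: 30.5
```

Emit:
play_rows(commands=[[[-7.3,3.4,1.4,0.15,-0.2,0.48],[-7.3,3.4,1.4,0.15,-0.2,0.48],[-7.3,3.4,1.4,0.15,-0.2,0.48],[-7.3,3.4,1.4,0.15,-0.2,0.48],[-7.3,3.4,1.4,0.15,-0.2,0.48]]])

```text
t: 6.2
ee_pos: [0.5835, 0.1766, 0.1854]
tool_rot: [1.451, 2.371, -0.302]
force: [0.4, 1.2, -0.2]
opening: 0.0397
finger_force: 30.6
```

```bash
python3 - <<'E'
from h import *
p,R,s=pose(); g=np.load('grip.npz'); at,mt=g['at'],g['mt']
print(s['t'],s['qpos'],p,R[:,2],R@at,s['opening'],s['finger_force'])
for az,ti,m in [(-1.5,.6,[.62,.17,.18]),(-1.57,.87,[.6193,.17,.14])]:
    R1=Rt(az,ti,1); p1=np.array(m)-R1@mt; print(p1,R1@at,rel(p,R,p1,R1).tolist()); p,R=p1,R1
E
```

```text
6.2 [ 0.35042535  0.52913113  1.6930705  -0.51049203  0.93556945  0.18886386] [0.58350915 0.17657886 0.18544773] [ 0.17826466 -0.35358851 -0.91825752] [ 0.20128492 -0.40177937  0.89334076] 0.03970799280821176 30.55056631565094
[0.62232471 0.16298357 0.16792666] [ 0.01402708 -0.26949202  0.96290046] [-2.04, 2.84, 2.78, 0.19, -0.19, 0.35]
[0.62113063 0.15987734 0.13027474] [-0.00506862 -0.00320245  0.99998203] [1.88, -0.14, 3.28, 0.05, -0.27, 0.05]
```

Emit:
play_rows(commands=[[[-2.0,2.8,2.8,0.19,-0.19,0.35],[-2.0,2.8,2.8,0.19,-0.19,0.35],[-2.0,2.8,2.8,0.19,-0.19,0.35],[-2.0,2.8,2.8,0.19,-0.19,0.35],[-2.0,2.8,2.8,0.19,-0.19,0.35]]])

```text
t: 6.7
ee_pos: [0.6215, 0.1627, 0.1687]
tool_rot: [1.8, 1.944, -0.551]
force: [1.0, -0.2, 0.0]
opening: 0.0397
finger_force: 30.6
```

Emit:
play_rows(commands=[[[1.9,-0.1,3.3,0.05,-0.27,0.05],[1.9,-0.1,3.3,0.05,-0.27,0.05],[1.9,-0.1,3.3,0.05,-0.27,0.05],[1.9,-0.1,3.3,0.05,-0.27,0.05],[1.9,-0.1,3.3,0.05,-0.27,0.05]]])

```text
t: 7.2
ee_pos: [0.6214, 0.1595, 0.133]
tool_rot: [1.706, 1.707, -0.783]
force: [0.6, 0.2, 1.1]
opening: 0.0394
finger_force: 30.6
```

```bash
python3 - <<'E'
from h import *
p,R,s=pose(); g=np.load('grip.npz'); at,mt=g['at'],g['mt']
print(s['t'],s['qpos'],p,R[:,2],'axis',R@at,'mid',p+R@mt,s['opening'],s['finger_force'])
im,d=r.get_image('side'); np.savez('side1.npz',im=im,d=d); im2,d2=r.get_image('top'); np.savez('top1.npz',im=im2,d=d2)
cv2.imwrite('pics/s1.png',np.hstack([cv2.resize(im[150:400,150:400],(400,400)),cv2.resize(im2[110:310,100:300],(400,400))]))
E
```

```text
7.2 [ 0.42558072  0.81520033  1.46469841 -0.78496727  1.38231298  0.79277439] [0.62137724 0.15947985 0.13302455] [ 0.00403999 -0.76044904 -0.64938505] axis [-0.008823   -0.00920193  0.99991874] mid [0.61949673 0.16954167 0.14280328] 0.039428622941714696 30.645089149475098
```

View pics/s1.png

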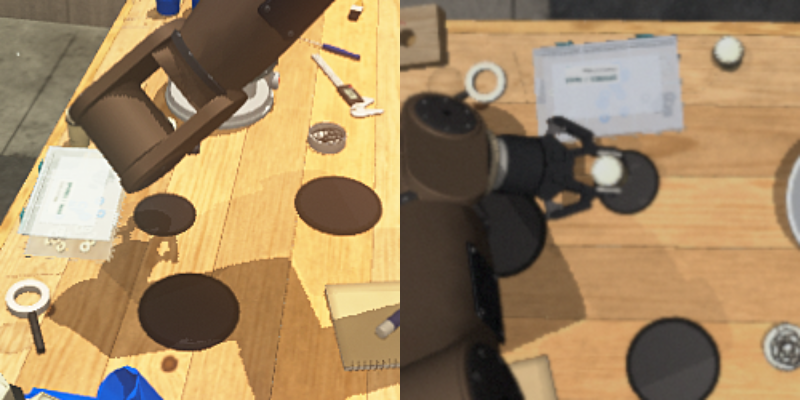

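```bash
python3 - <<'E'
from h import *
c=r.get_calibration('top'); z=np.load('top1.npz'); P=cloud(c,z['d'])
print('rim',onz(c,[(204,195)],.179), 'box',onz(c,[(168,177),(240,175)],.03), P[165,180:230:10],P[170,190:230:10,2])
p,R,s=pose(); print(R.T@[0,0,-1])
g=np.load('grip.npz')
print(rel(p,R,np.array([.6193,.17,.046])-Rt(-1.57,.8708,1)@g['mt'],Rt(-1.57,.8708,1)))
E
```

```text
rim [[0.61859917 0.16513142 0.179     ]] box [[0.68519694 0.30158808 0.03      ]
 [0.69374985 0.08744642 0.03      ]] [[0.71829401 0.26216978 0.04902395]
 [0.71860942 0.23267357 0.04893142]
 [0.71882241 0.20313306 0.04951857]
 [0.71891551 0.17357093 0.0508846 ]
 [0.71958567 0.14463381 0.04892925]] [0.04916388 0.0447053  0.04730832 0.05020095]
[ 0.76129765 -0.00455617  0.64838656]
[ 7.41 -0.07  6.24  0.   -0.01 -0.  ]
```

Emit:
play_rows(commands=[[[3.0,-0.3,2.5,0,0,0],[6.0,-0.3,5.0,0,0,0],[7.3,-0.3,6.1,0,0,0],[7.3,-0.3,6.1,0,0,0],[7.3,-0.3,6.1,0,0,0]]])

```text
t: 7.8
ee_pos: [0.6189, 0.1605, 0.0378]
tool_rot: [1.705, 1.703, -0.786]
force: [1.4, 0.2, -0.3]
opening: 0.0396
finger_force: 30.6
```

Emit:
play_rows(commands=[[[0.15,0,0.13,0,0,0],[0.3,0,0.26,0,0,0],[0.3,0,0.26,0,0,0]]])

```text
t: 8.1
ee_pos: [0.6185, 0.1605, 0.0331]
tool_rot: [1.705, 1.703, -0.786]
force: [-0.1, -0.1, 0.9]
opening: 0.0396
finger_force: 30.6
```

```bash
python3 - <<'E'
from h import *
p,R,s=pose(); g=np.load('grip.npz'); at,mt=g['at'],g['mt']
print(s['t'],s['qpos'],'axis',R@at,'mid',p+R@mt,s['force'],s['ft_torque'],s['finger_force'])
im,d=r.get_image('top'); np.savez('top2.npz',im=im,d=d); c=r.get_calibration('top'); P=cloud(c,d)
im2,d2=r.get_image('side'); 
cv2.imwrite('pics/s2.png',np.hstack([cv2.resize(im2[170:330,170:330],(400,400)),cv2.resize(im[145:245,150:250],(400,400))]))
E
```

```text
8.1 [ 0.4293172   0.94738951  1.49055556 -0.8128421   1.27729024  0.91265862] axis [-0.0090829  -0.00520751  0.99994519] mid [0.61664376 0.17061479 0.04279827] [-0.13757612 -0.08737716  0.86756969] [ 0.38427033 -0.00165221 -0.02751276] 30.643107891082764
```

View pics/s2.png

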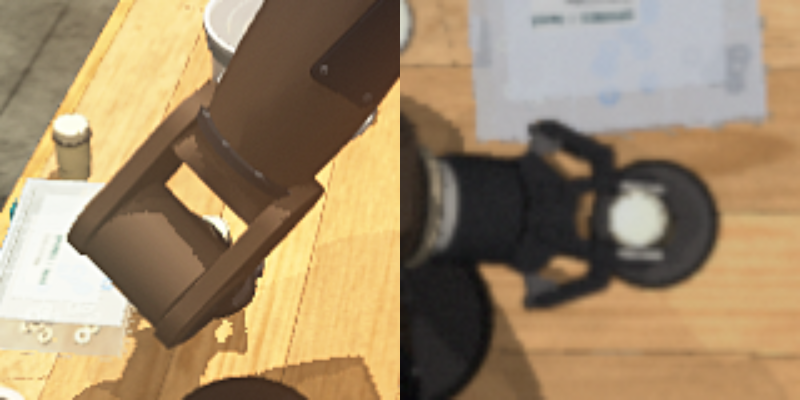

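```bash
python3 - <<'E'
from h import *
c=r.get_calibration('top'); print(onz(c,[(209.2,200)],.077))
z=np.load('top2.npz'); P=cloud(c,z['d']); print(P[198:203,207:212,2])
E
```

```text
[[0.61449623 0.16859911 0.077     ]]
[[0.08004531 0.07452607 0.07409965 0.07439392 0.07696751]
 [0.07371581 0.07617518 0.07736954 0.07242234 0.07748458]
 [0.0727452  0.07679419 0.07378416 0.07513243 0.07974849]
 [0.07589131 0.07170801 0.0722086  0.07723985 0.07671405]
 [0.07431959 0.07528315 0.07545537 0.07783295 0.08098521]]
```

Emit:
play_rows(commands=[[[0.08,0,0.07,0,0,0],[0.15,0,0.13,0,0,0],[0.15,0,0.13,0,0,0]]])

```text
t: 8.5
ee_pos: [0.6185, 0.1605, 0.0317]
tool_rot: [1.704, 1.702, -0.787]
force: [-1.5, 1.6, 8.8]
opening: 0.0398
finger_force: 31.4
```

Emit:
play_rows(commands=[[[0.08,0,0.07,0,0,0],[0.08,0,0.07,0,0,0]]])

```text
t: 8.7
ee_pos: [0.6185, 0.1605, 0.0317]
tool_rot: [1.703, 1.701, -0.787]
force: [-2.6, 1.9, 16.8]
opening: 0.0397
finger_force: 31.8
```

Emit:
play_rows(commands=[[[-0.13,0,-0.11,0,0,0],[-0.13,0,-0.11,0,0,0]]])

```text
t: 8.9
ee_pos: [0.6185, 0.1605, 0.0318]
tool_rot: [1.704, 1.703, -0.787]
force: [-1.0, 2.2, 7.2]
opening: 0.0398
finger_force: 31.2
```

Emit:
play_rows(commands=[[[0,0,0,0,0,0],[0,0,0,0,0,0],[0,0,0,0,0,0],[0,0,0,0,0,0],[0,0,0,0,0,0]]], claw=0.75)

```text
t: 9.4
ee_pos: [0.6183, 0.1603, 0.0309]
tool_rot: [1.704, 1.703, -0.788]
force: [-0.6, 1.0, -0.4]
opening: 0.0639
finger_force: 0.0
```

Emit:
play_rows(commands=[[[0,0,-2,0,0,0],[0,0,-5,0,0,0],[0,0,-9,0,0,0],[0,0,-13,0,0,0],[0,0,-15,0,0,0]]])

```text
t: 9.9
ee_pos: [0.6181, 0.2774, 0.1302]
tool_rot: [1.704, 1.704, -0.783]
force: [0.4, -1.3, -0.1]
opening: 0.0639
finger_force: 0.0
```

```bash
python3 - <<'E'
from h import *
p,R,s=pose(); print(s['t'],p,s['qpos'])
im,d=r.get_image('top'); np.savez('top3.npz',im=im,d=d); c=r.get_calibration('wrist'); im2,d2=r.get_image('wrist')
cv2.imwrite('pics/s3.png',np.hstack([cv2.resize(im2,(400,300)),cv2.resize(im[150:255,160:300],(400,300))]))
E
```

```text
9.9 [0.61807205 0.27740584 0.13022981] [ 0.56822607  0.89714311  1.27272896 -0.70186882  1.54074896  0.80337362]
```

View pics/s3.png

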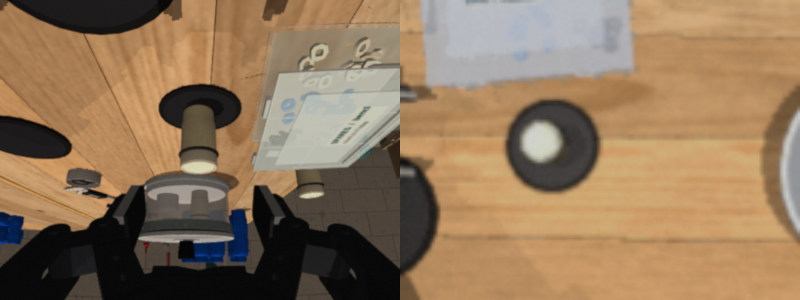

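```bash
python3 - <<'E'
from h import *
p,R,s=pose()
for ti,m in [(.17,[.61,.22,.26]),(0,[.6,.02,.26]),(0,[.5895,-.1735,.22])]:
    R1=Rt(-1.571,ti,1); p1=np.array(m); print(p1,rel(p,R,p1,R1).tolist()); p,R=p1,R1
# refine knob from wrist depth/top
c=r.get_calibration('side'); z=np.load('side0.npz'); im=z['im']; g=im.max(2)
m=np.zeros_like(g); m[155:185,275:300]=g[155:185,275:300]<70; ys,xs=np.nonzero(m); print(xs.min(),xs.max(),ys.min(),ys.max(), onz(c,[((xs.min()+xs.max())/2,(ys.min()+ys.max())/2)],.145))
E
```

```text
[0.61 0.22 0.26] [-13.63, -0.75, -4.1, 0.01, 0.7, -0.0]
[0.6  0.02 0.26] [-19.71, -1.0, 3.38, -0.0, 0.17, -0.0]
[ 0.5895 -0.1735  0.22  ] [-19.35, -1.05, 4.0, 0.0, 0.0, 0.0]
282 294 162 177 [[ 0.59204912 -0.17187716  0.145     ]]
```

Emit:
play_rows(commands=[[[-3,-0.2,-4,0,0.1,0],[-8,-0.5,-6,0,0.3,0],[-13.6,-0.7,-4.1,0,0.7,0],[-13.6,-0.7,-4.1,0,0.7,0],[-13.6,-0.7,-4.1,0,0.7,0]]], claw=1)

```text
t: 10.5
ee_pos: [0.6108, 0.2159, 0.2601]
tool_rot: [2.137, 2.13, -0.166]
force: [0.6, 0.5, -0.7]
opening: 0.0853
finger_force: 0.0
```

Emit:
play_rows(commands=[[[0,0,0,0,0,0],[0,0,0,0,0,0]]])

```text
t: 10.7
ee_pos: [0.6104, 0.2166, 0.2575]
tool_rot: [2.133, 2.129, -0.182]
force: [-0.5, 0.0, 1.0]
opening: 0.0852
finger_force: 0.0
```

Emit:
play_rows(commands=[[[-19.7,-1.0,3.4,0,0.17,0],[-19.7,-1.0,3.4,0,0.17,0],[-19.7,-1.0,3.4,0,0.17,0],[-19.7,-1.0,3.4,0,0.17,0],[-19.7,-1.0,3.4,0,0.17,0]]])

```text
t: 11.2
ee_pos: [0.6002, 0.0141, 0.256]
tool_rot: [2.224, 2.218, -0.003]
force: [1.3, 0.8, -1.1]
opening: 0.0854
finger_force: 0.0
```

```bash
python3 - <<'E'
from h import *
p,R,s=pose(); print(s['t'],p,R[:,2],s['qpos']); 
p1=np.array([.59,-.173,.25]); print(rel(p,R,p1,Rt(-1.571,0,1)).tolist())
E
```

```text
11.2 [0.60024381 0.01413468 0.25603094] [-9.88461895e-04 -1.58590309e-03 -9.99998254e-01] [-0.08572414  0.4327404   1.58975933 -0.00184952  1.11994265 -0.08249027]
[-18.71, -0.98, 0.63, -0.0, 0.0, -0.0]
```

Emit:
play_rows(commands=[[[-18.7,-1.0,0.6,0,0,0],[-18.7,-1.0,0.6,0,0,0],[-18.7,-1.0,0.6,0,0,0],[-18.7,-1.0,0.6,0,0,0],[-18.7,-1.0,0.6,0,0,0]]])

```text
t: 11.7
ee_pos: [0.5907, -0.1714, 0.2493]
tool_rot: [-2.222, -2.219, 0.001]
force: [-0.4, -0.1, -0.4]
opening: 0.0854
finger_force: 0.0
```

Emit:
play_rows(commands=[[[0,0,0,0,0,0],[0,0,0,0,0,0]]])

```text
t: 11.9
ee_pos: [0.5911, -0.1669, 0.2506]
tool_rot: [-2.218, -2.224, -0.003]
force: [0.2, -0.3, -0.0]
opening: 0.0853
finger_force: 0.0
```

```bash
python3 - <<'E'
from h import *
p,R,s=pose(); print(s['t'],p,R[:,2])
c=r.get_calibration('wrist'); im,d=r.get_image('wrist'); cv2.imwrite('pics/w4.png',im)
P=cloud(c,d); g=im.max(2); m=((P[...,2]>.15)&(P[...,2]<.18)&(np.hypot(P[...,0]-.59,P[...,1]+.173)<.035)&(d>0)&(g<110)).astype(np.uint8)
n,l,st,ce=cv2.connectedComponentsWithStats(m); k=1+np.argmax(st[1:,4]); X=P[l==k]; print(st[k],np.median(X,0),X[:,2].max())
cn=max(cv2.findContours((l==k).astype(np.uint8),0,1)[0],key=len); W=onz(c,cn.reshape(-1,2),.165)[:,:2].astype(np.float32); print(cv2.minEnclosingCircle(W),cv2.fitEllipse(W))
E
```

```text
11.9 [ 0.5911347  -0.16690073  0.25058352] [ 0.00107893  0.00159794 -0.99999814]
[ 251  194   55   56 2405] [ 0.59123798 -0.17272631  0.16372289] 0.16623787574742951
((0.5913614630699158, -0.1725902557373047), 0.019720284268260002) ((0.5913126468658447, -0.17264039814472198), (0.036349695175886154, 0.038732241839170456), 0.5695162415504456)
```

View pics/w4.png

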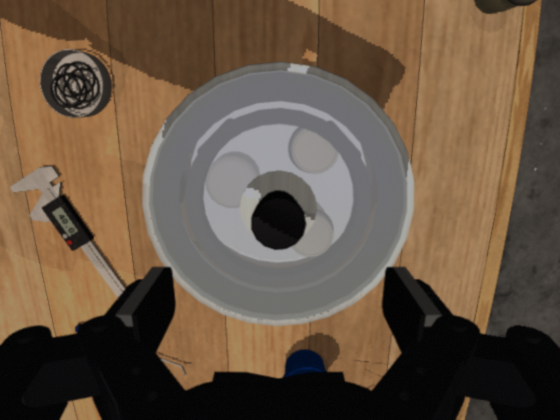

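The wrist view shows the knob at (278,221), midway between the fingers, with a blue bottle at (305,365) well outside the jar. Descending.

Emit:
play_rows(commands=[[[-0.5,0,2,0,0,0],[-0.5,0,4,0,0,0],[-0.5,0,5,0,0,0],[-0.5,0,5,0,0,0],[-0.5,0,5,0,0,0]]])

```text
t: 12.45
ee_pos: [0.5915, -0.173, 0.202]
tool_rot: [2.218, 2.222, 0.005]
force: [1.2, -0.5, 1.1]
opening: 0.0853
finger_force: 0.0
```

```bash
python3 - <<'E'
from h import *
p,R,s=pose(); print(s['t'],p,rel(p,R,np.array([.5913,-.1726,.130]),Rt(-1.571,0,1)).tolist(),s['joint_velocities'])
E
```

```text
12.45 [ 0.5914793  -0.17304212  0.20201301] [0.04, -0.04, 7.2, 0.0, -0.0, 0.0] [-6.38660789e-03 -1.04103031e-02 -5.96491877e-03 -3.23062925e-05
 -1.52667348e-04 -2.22773462e-03]
```

Emit:
play_rows(commands=[[[0,0,2,0,0,0],[0,0,4,0,0,0],[0,0,6,0,0,0],[0,0,7,0,0,0],[0,0,7,0,0,0]]])

```text
t: 12.95
ee_pos: [0.5912, -0.1733, 0.131]
tool_rot: [2.22, 2.222, 0.004]
force: [-0.2, 0.3, -0.5]
opening: 0.0853
finger_force: 0.0
```

Emit:
play_rows(commands=[[[0,0,0,0,0,0],[0,0,0,0,0,0],[0,0,0,0,0,0],[0,0,0,0,0,0],[0,0,0,0,0,0]]], claw=0, grip_force=90)

```text
t: 13.45
ee_pos: [0.5913, -0.1735, 0.1327]
tool_rot: [2.219, 2.221, 0.005]
force: [-2.6, 0.9, 9.2]
opening: 0.0351
finger_force: 88.6
```

Emit:
play_rows(commands=[[[0,0,0,0,0,0],[0,0,0,0,0,0],[0,0,0,0,0,0]]])

```text
t: 13.75
ee_pos: [0.5914, -0.1735, 0.1327]
tool_rot: [2.219, 2.221, 0.005]
force: [-2.9, 0.4, 8.2]
opening: 0.0354
finger_force: 88.6
```

```bash
python3 - <<'E'
from h import *
p,R,s=pose(); print(s['t'],p,R[:,2],s['force'],s['ft_torque'],s['opening'],s['finger_force'])
E
```

```text
13.75 [ 0.59135388 -0.17353058  0.13269631] [ 3.91555286e-03  9.41231713e-04 -9.99991891e-01] [-2.91111872  0.36424722  8.23700429] [0.09640774 0.67761429 0.03544765] 0.035407187374883756 88.59854556620121
```

Emit:
play_rows(commands=[[[0,0,-0.1,0,0,0],[0,0,-0.2,0,0,0],[0,0,-0.3,0,0,0],[0,0,-0.4,0,0,0],[0,0,-0.5,0,0,0]]])

```text
t: 14.25
ee_pos: [0.591, -0.1733, 0.1355]
tool_rot: [-2.22, -2.222, -0.004]
force: [1.6, 0.3, -14.5]
opening: 0.0355
finger_force: 91.7
```

Emit:
play_rows(commands=[[[0,0,-0.1,0,0,0],[0,0,-0.2,0,0,0],[0,0,-0.3,0,0,0],[0,0,-0.4,0,0,0],[0,0,-0.5,0,0,0]]])

```text
t: 14.75
ee_pos: [0.5912, -0.1736, 0.1425]
tool_rot: [2.219, 2.221, 0.005]
force: [-4.1, 2.0, 0.6]
opening: 0.0353
finger_force: 92.8
```

Emit:
play_rows(commands=[[[0,0,-0.1,0,0,0],[0,0,-0.2,0,0,0],[0,0,-0.3,0,0,0],[0,0,-0.4,0,0,0],[0,0,-0.5,0,0,0]]])

```text
t: 15.25
ee_pos: [0.5914, -0.1734, 0.1464]
tool_rot: [2.22, 2.222, 0.005]
force: [-0.4, 0.4, -4.3]
opening: 0.035
finger_force: 92.5
```

Emit:
play_rows(commands=[[[0,0,-0.3,0,0,0],[0,0,-0.7,0,0,0],[0,0,-1.1,0,0,0],[0,0,-1.5,0,0,0],[0,0,-1.7,0,0,0]]])

```text
t: 15.75
ee_pos: [0.5913, -0.1736, 0.1641]
tool_rot: [2.219, 2.221, 0.006]
force: [0.8, -0.1, -4.2]
opening: 0.0354
finger_force: 92.5
```

Emit:
play_rows(commands=[[[0,0,0,0,0,0],[0,0,0,0,0,0],[0,0,0,0,0,0],[0,0,0,0,0,0],[0,0,0,0,0,0]]])

```text
t: 16.25
ee_pos: [0.5912, -0.1735, 0.1633]
tool_rot: [2.22, 2.222, 0.005]
force: [0.5, -0.2, -4.9]
opening: 0.0354
finger_force: 92.5
```

```bash
python3 - <<'E'
from h import *
p,R,s=pose(); print(s['t'],p,R[:,2],s['force'],s['ft_torque'],s['opening'],s['finger_force'])
im,d=r.get_image('side'); im2,d2=r.get_image('top')
cv2.imwrite('pics/s5.png',np.hstack([cv2.resize(im[110:330,190:410],(400,400)),cv2.resize(im2[130:330,180:380],(400,400))]))
E
```

```text
16.25 [ 0.59118369 -0.17348829  0.16329765] [ 0.00296705  0.00152669 -0.99999443] [ 0.49457136 -0.16082188 -4.94682879] [ 0.05160018  0.01224515 -0.03762455] 0.03543732838889163 92.46210632147267
```

View pics/s5.png

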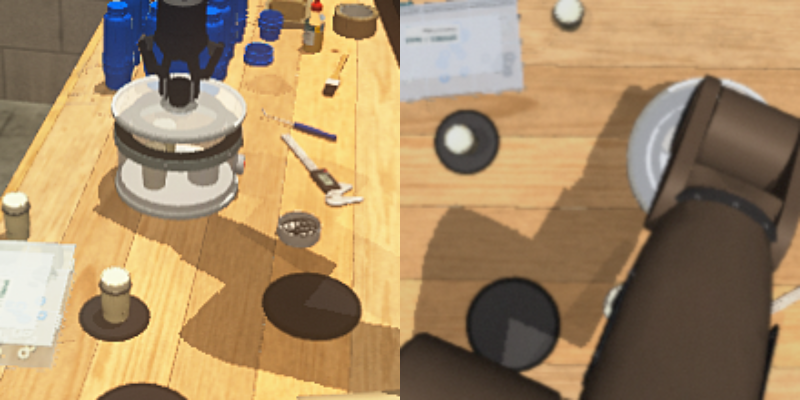

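The side view shows the lid level, about 30 mm above the jar (180,105), and the cartridge upright on the small pad (115,295). Handing in.

```bash
python3 -c "
from rig import r
print(r.hand_in())"
```

```text
the job is handed in; nothing more can be done
None
```

I handed the job in at about 16 s of the 64 s allowed, with the cartridge standing let go on the smallest black pad and the gripper holding the lid level by its knob about 31 mm above the rim; no verdict came back.

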